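# Roll a dose tube out of its spring clips and lay it on the scale

### The job

Weigh the blue-capped glass dose tube: roll it sideways out of its two spring clips, over the springy front leaves rather than pulling it up against the rigid hooks, and lay it gently in both saddles of the wooden cradle on the scale, either way round. It is glass, so do not wrench or press it hard; leave the white-capped tube, the cups and everything else where they are, and let go.

Things in the scene. Friction and masses are not known exactly. Their poses are not given: they have to be found in the camera images.
- tube: the tube to weigh: closed amber glass tube, 30 mm diameter, 120 mm long, about 120 g, blue cap at its +y end, black rubber foot at its -y end (both 35 mm diameter). Origin on its axis, midway between its two clips; y runs along the axis (glass from y = -48 to +48 mm, foot to -56, cap to +63). Between the clips, glass from y = -34 to +34 mm is free to grasp
- tube_b: the same kind of tube with a white cap, lying in the other bay of the rack; leave it clipped. Same origin and axes. Which bay holds which tube varies
- rack: fixed wood and steel rack, 300 mm long (local y), open front towards local -x. Origin on the table. Tubes lie along local y, axes at local x = 0, 99 mm above the table, in two bays at y = -65 and +65 mm. Each bay has two steel spring clips, 12 mm wide, 40 mm either side of its middle; their arms run back to a rail 70 mm behind the tube. Foot board 14 mm thick; posts at x = 85, y = +-137 mm
- hook_lip (a point): line of the hooks' upper lips (4 mm in front, -x, of the tube axis, 116 mm above the table), at the rack's middle; axes as the rack. Each clip has a rigid hook, 15.7 mm inner radius, going under, behind and over the tube with 1.4 mm play above it. A tube cannot be lifted or drawn out lengthwise: it must go some 20 mm level towards -x before it can rise round these lips
- leaf_root (a point): line of the roots of the clips' front spring leaves (20 mm in front of the tube axis, 82 mm above the table), at the rack's middle; axes as the rack. Each leaf stands up from there in front of the tube to a flared lip 112 mm above the table, and folds forward (-x) by up to 1.3 rad. A bay's two leaves resist the outgoing tube with about 4 to 14 N in all and spring back
- shelf_edge (a point): middle of the lower front edge of the cup shelf (35 mm behind the tube axes, 220 mm above the table); axes as the rack. The shelf overhangs the rack from here back, so a gripper must reach the tubes leaning back from the rack, some 30 to 45 degrees from vertical, pointing down and towards the rack's +x
- scale: fixed black coffee scale 130 x 165 mm, 24 mm high, carrying a light wooden cradle. Origin on the table under the middle of the cradle, local z up; the cradle holds a tube along local y
- cradle (a point): middle of the axis of a tube lying in the cradle, 62 mm above the table; axes as the scale. Two saddles 12 mm thick, at y = -34 and +34 mm, each a 90 degree V open upwards, 50 mm wide at its rim 66 mm above the table, 67 mm over all. Between them 56 mm of free room, down to 30 mm above the table, for the fingers
- cup_a: white espresso cup, 64 mm wide, 60 mm tall, on the cup shelf; origin under its base; leave alone
- cup_b: terracotta-coloured espresso cup like it, on the cup shelf; leave alone
- jug: glass espresso jug with wooden handle, 84 mm wide, 70 mm tall; origin under its base; leave alone
- dose_cup: white plastic dosing cup, 58 mm wide, 42 mm tall; origin under its base; leave alone
- funnel: aluminium dosing ring, 62 mm wide, 24 mm tall; origin under its base; leave alone
- tamper: tamper with wooden handle standing upright, 51 mm wide, 82 mm tall; origin under its base; leave alone

How it is judged:
By the outcome, as a careful person would: the job done as asked, in the order asked, and still so for the second after the job is handed in, with the robot touching nothing.
It also fails if it takes over 48 s, if anything falls off the work surface, if the arm or the gripper's body presses on something with over 40 N, if the wrist force passes 120 N, or if a joint passes its speed limit or range.

### The arm

A 7-joint arm with a two-finger parallel gripper is mounted at the origin on the work surface. World frame = base frame: x ahead of the robot, y to its left, z up, the work surface at z = 0. Lengths are in mm, angles in rad, forces in N, time in s.
With the tool pointing down it reaches from about 425 to 825 mm from the base axis. Payload 3.6 kg.
Tool frame: the origin (TCP) lies at the very end of the fingers, on their centre line; the grasp point (between the pads) lies 19 mm behind it; z points along the fingers, y is the line along which they close (so a half turn about z gives the same grasp; the last joint's range is limited). The gripper opens to 85 mm and grips with 20 to 120 N. Pads are 22 mm wide; open, the fingers measure 114 mm over their backs; the gripper's body (76 mm by 85 mm) begins 54 mm behind the grasp point. The pads swing forward as they close: fully open they stand 13 mm farther back than shut.
Start: joints at [-1.226, 0.615, -0.013, 1.423, 0.008, 1.103, -0.04], TCP at [235.499, 605.806, 204.797] pointing down, gripper open.
Joint ranges: [-3.12, 3.12], [-0.3, 2.06], [-1.34, 1.32], [0.26, 2.42], [-1.36, 4.5], [0.01, 1.98], [-2.84, 2.84]. Speed limits (rad/s): [2.79, 2.79, 3.14, 3.14, 3.14, 3.14, 3.14].

### API

Orientations are given as a unit quaternion [w, x, y, z].
In Python, from cell import arm gives the robot as it stands. The module is installed in compiled form; this text tells all that it offers.
- The arm moves only by the tool carry_out, never from a script. Its argument "increments" is a list that holds one entry, the list of rows, each a list of 6 numbers: the shift along the tool's x, y, z normalised to -1 to 1, where 1 is 0.75 m, then the turn, a rotation vector about the tool's x, y, z normalised to -1 to 1, where 1 is 180 degrees. In form: [[[tx, ty, tz, ax, ay, az], ...]]. A call has 1 to 5 rows; each row shifts and turns the commanded pose from where the row before left it, along the tool's axes as they then stand; what a row does not reach is not made up. A row lasts 1/12 s, in which the tool goes at most 41.7 mm and 7.16 degrees, less where a joint would pass 70% of its speed; a pose out of reach is approached as far as the arm can. A call with a number of a shift or a turn outside -1 to 1 is refused whole. A call with a gripper value outside its range is refused whole. "fingers" is the opening in per cent of the stroke, from 0 (shut) to 100 (fully open), set as the call begins (left out, the last holds). The fingers move at their own pace and stop on an object; "force" is the grip in N (left out, the last holds). Time passes only in rows, so rows that do not move let the fingers close. It gives the time, the measured TCP pose, the force, the opening and the grip force at its end, in the units of the state.
- arm.get_state(): the state, without advancing time (a new reading comes with each control period).
- arm.grab_frame(name): name is "scene" or "top"; returns (picture, depth): 400x640x3 uint8, red, green, blue; 400x640 float32, mm along the optical axis (not along the pixel's ray), 0 where there is no reading.
- arm.camera_info(name): a dict with "camera_matrix" (3x3 intrinsics, pixels), "position" and "rotation" of the camera in the world. Camera axes: x right, y down, z forward; pixel columns grow to the right and rows downward; lengths in mm; the calibration is good to about 2 mm. A picture is of the moment at which its call begins. camera_info takes no time and is no camera call.
- arm.close_job(): hands the job in; it is judged then, once.
Trained networks look in the newest picture that a camera, given by its name, has taken for a name from the list of things; names that differ only in an ending like _2 or _b are one class to them, and where a whole thing is asked for, a point or a joint stands for the part that bears it (a point fixed in the world has none). Each returns a list of dicts, best first, with "p" (0 to 1); they miss things now and then, are a little off and sometimes report something else, mostly with a low value. They report only what shows in the picture. A call takes as long as a camera call.
- arm.spot_in(target, camera): "uv" ([column, row] in pixels, amid what is visible of it).
- arm.spot_point(target, camera): "uv" ([column, row] in pixels: a listed point, or the origin of a listed thing).
The state is a dict: "time": time; "joint_positions": joint angles; "qd": joint speeds; "tau": joint torques, N m; "position": TCP position; "ee_rot": TCP orientation; "force": force on the tool from outside, world axes, zero at the start; "wrist_torque": the same for the moment, N m; "width": finger opening in mm; "finger_force": force on a finger pad.
Only numpy, scipy, OpenCV 4.12 (cv2) and the standard library are available. Lean on these libraries where they do the work, as an engineer would, in place of code of your own. Each camera call takes 0.05 s, during which the arm holds its last target. There are 200 camera calls.

## Working session

There is one attempt and no reset: what is moved stays moved. The work goes in short steps, Python scripts to look and compute and a tool call to move; the robot and the scene stay as the last step left them, time stands still between calls to the robot, and variables do not carry over. Pictures are saved under pics/ and viewed, at most 10 in all, crops included, and the job is handed in when it is done.

Besides the shell and the picture viewer there is one more tool, called after ">>>" as name(argument=value, ...) on one line, values as JSON. carry_out: Moves the arm, as the interface text tells. Its arguments: {"type":"object","properties":{"increments":{"type":"array"},"fingers":{"type":"number"},"force":{"type":"number"}},"required":["increments"]}

```bash
mkdir -p pics; cat > h.py <<'E'
import numpy as np, cv2
from cell import arm
from scipy.spatial.transform import Rotation as R
def cam(n):
    c=arm.camera_info(n); return np.array(c["camera_matrix"]),np.array(c["position"]),np.array(c["rotation"])
def back(n,uv,d):
    K,p,r=cam(n); v=np.linalg.inv(K)@[uv[0],uv[1],1]; return p+r@(v*d)
def atz(n,uv,z):
    K,p,r=cam(n); v=r@(np.linalg.inv(K)@[uv[0],uv[1],1]); return p+v*(z-p[2])/v[2]
def proj(n,P):
    K,p,r=cam(n); q=K@(r.T@(np.array(P)-p)); return q[:2]/q[2]
E
python3 - <<'E'
from h import *
for n in("scene","top"):
    f,d=arm.grab_frame(n); cv2.imwrite(f"pics/{n}1.png",f[:,:,::-1]); np.save(f"{n}_d.npy",d); np.save(f"{n}_f.npy",f)
    print(n,[x.tolist() for x in cam(n)])
    for t,z in(("tube",99),("tube_b",99),("rack",0),("hook_lip",116),("leaf_root",82),("shelf_edge",220),("scale",0),("cradle",62)):
        for o in arm.spot_point(t,n)[:3]: print(t,np.round(o["uv"],1),round(o["p"],2),np.round(atz(n,o["uv"],z),0))
s=arm.get_state();print(s)
E
```

```text
scene [[[397.45005338710064, 0.0, 320.6818557610089], [0.0, 397.45005338710064, 200.34582919439603], [0.0, 0.0, 1.0]], [954.8458958551064, -638.1394007256765, 725.690256248987], [-0.4000791284228473, 0.8587744736182273, 0.28646561848737445, -0.1427604423038724]]Traceback (most recent call last):
  File "<stdin>", line 6, in <module>
  File "h.py", line 9, in atz
    K,p,r=cam(n); v=r@(np.linalg.inv(K)@[uv[0],uv[1],1]); return p+v*(z-p[2])/v[2]
                    ~^^~~~~~~~~~~~~~~~~~~~~~~~~~~~~~~~~~
ValueError: matmul: Input operand 1 has a mismatch in its core dimension 0, with gufunc signature (n?,k),(k,m?)->(n?,m?) (size 3 is different from 4)
```

Rotation is a quaternion (w first).

```bash
sed -i 's/,np.array(c\["rotation"\])/,R.from_quat(c["rotation"],scalar_first=True).as_matrix()/' h.py
python3 - <<'E'
from h import *
for n in("scene","top"):
    f,d=arm.grab_frame(n); cv2.imwrite(f"pics/{n}1.png",f[:,:,::-1]); np.save(f"{n}_d.npy",d); np.save(f"{n}_f.npy",f)
    print(n,[x.round(2).tolist() for x in cam(n)])
    for t,z in(("tube",99),("rack",0),("hook_lip",116),("leaf_root",82),("shelf_edge",220),("scale",0),("cradle",62)):
        for o in arm.spot_point(t,n)[:3]: print(t,np.round(o["uv"],1),round(o["p"],2),np.round(atz(n,o["uv"],z),0))
s=arm.get_state();print(s)
E
```

```text
scene [[[397.45, 0.0, 320.68], [0.0, 397.45, 200.35], [0.0, 0.0, 1.0]], [954.85, -638.14, 725.69], [[0.8, 0.38, -0.47], [0.61, -0.52, 0.61], [-0.02, -0.77, -0.64]]]
tube [379.3 173.7] 0.76 [549. 137.  99.]
tube [392.2 177.5] 0.67 [585. 142.  99.]
tube [410.4 198.6] 0.66 [664.  92.  99.]
rack [390.8 215.4] 0.89 [609. 111.   0.]
rack [456.6 140.7] 0.56 [599. 582.   0.]
hook_lip [392.4 181.1] 0.93 [603. 108. 116.]
leaf_root [383.7 190.7] 0.63 [585. 100.  82.]
shelf_edge [409.4 139.2] 0.94 [612. 153. 220.]
scale [238.4 293.2] 0.69 [ 465. -318.   -0.]
scale [408.3 196.1] 0.56 [608. 213.   0.]
scale [358.  316.8] 0.25 [ 713. -210.    0.]
cradle [235.2 274.1] 0.55 [ 464. -315.   62.]
cradle [359.8 318. ] 0.19 [ 738. -247.   62.]
top [[[361.21, 0.0, 322.99], [0.0, 361.21, 193.27], [0.0, 0.0, 1.0]], [467.34, -71.91, 1103.21], [[-0.0, -1.0, 0.08], [-1.0, -0.0, -0.04], [0.04, -0.08, -1.0]]]
tube [251.5 152.7] 0.89 [657.  87.  99.]
tube [229.2 193.6] 0.68 [543. 147.  99.]
tube [248.2 171.3] 0.49 [605.  96.  99.]
rack [250.6 175.4] 0.74 [606. 105.   0.]
hook_lip [246.9 172.3] 0.88 [600.  96. 116.
[... 318 characters left out ...]
.22649467,  0.61487996, -0.01256107,  1.42340877,  0.00808899,
        1.10337251, -0.04041297]), 'qd': array([-1.33099988e-03,  1.39687142e-03, -2.96640945e-04, -1.13545534e-03,
        1.68064273e-03,  5.80991869e-05,  1.06188984e-03]), 'tau': array([-2.00549557e-04, -4.69101655e+01,  2.58943113e-01, -1.71342874e+01,
        1.00727819e-02,  1.84390454e-03, -2.38140153e-06]), 'position': array([235.52129956, 605.8038578 , 204.80742996]), 'ee_rot': array([-1.35015455e-05,  1.84344136e-01,  9.82861760e-01, -7.20673746e-06]), 'force': array([ 0.2132354 ,  0.0023477 , -0.16157071]), 'wrist_torque': array([ 0.00131784, -0.01525481, -0.01663824]), 'finger_force': 0.0, 'width': 85.55532288470974}
```

View pics/scene1.png

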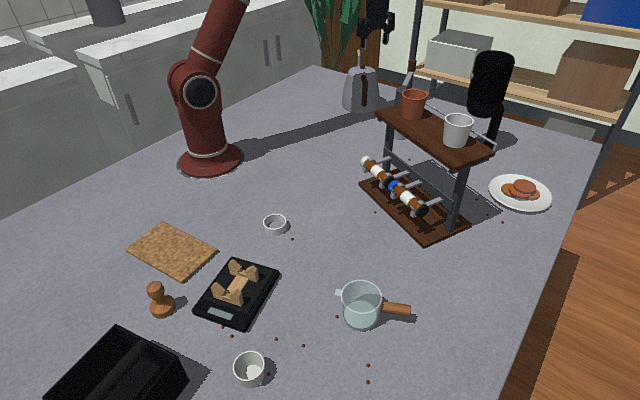

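View pics/top1.png

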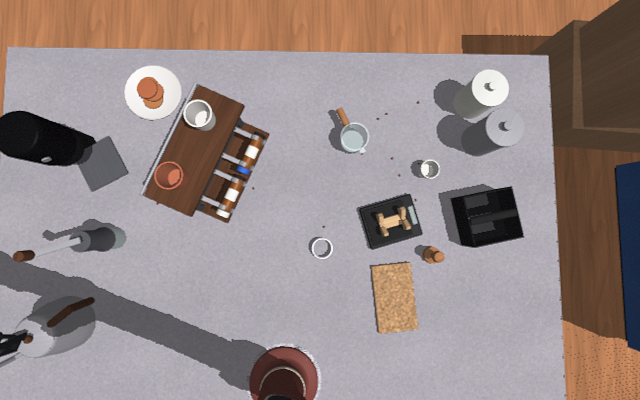

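The top view shows the rack at about (205,150), with the blue cap near (243,170), on the nearer-to-picture-top tube, and the white cap near (222,212). The cradle is on the scale at (393,222), and the tamper, dose cup and tray stand around it. Next I'll refine with crops and depth.

```bash
python3 - <<'E'
from h import *
t=np.load("top_f.npy")[:,:,::-1]; s=np.load("scene_f.npy")[:,:,::-1]
z=lambda a,w,h:cv2.resize(a,(w,h),interpolation=cv2.INTER_CUBIC)
top=np.hstack([z(t[100:240,190:290],400,560),z(t[185:255,350:440],400,311)[:, :] if 0 else cv2.copyMakeBorder(z(t[185:255,350:440],400,311),0,249,0,0,cv2.BORDER_CONSTANT)])
top[311:,400:]=z(s[145:220,350:470],400,249)
cv2.imwrite("pics/crops.png",top)
for n in("top","scene"):
    d=np.load(n+"_d.npy"); K,p,r=cam(n)
    v,u=np.mgrid[:400,:640]; P=np.stack([(u-K[0,2])/K[0,0],(v-K[1,2])/K[1,1],np.ones_like(u)],-1)*d[...,None]@r.T+p
    np.save(n+"_P.npy",P)
    f=np.load(n+"_f.npy").astype(int)
    m=(d>0)&(np.hypot(P[...,0]-462,P[...,1]+314)<70)
    q=P[m&(P[...,2]>42)&(P[...,2]<75)]
    # saddles above 50mm
    qq=q[q[:,2]>48][:,:2].astype(np.float32)
    print(n,len(q),q[:,2].max(),"cradle rect",cv2.minAreaRect(qq),cv2.minAreaRect(q[:,:2].astype(np.float32)))
    c=m&(P[...,2]>12)&(P[...,2]<34); print(" scale rect",cv2.minAreaRect(P[c][:,:2].astype(np.float32)),np.median(P[c][:,2]))
    rg=(np.hypot(P[...,0]-605,P[...,1]-115)<140)
    blue=rg&(f[...,2]>100)&(f[...,2]>f[...,0]+40); print(" blue",blue.sum(),np.median(P[blue],0), np.argwhere(blue).mean(0)[::-1])
    a=rg&(P[...,2]>95)&(P[...,2]<125)&(d>0); Q=P[a]; np.set_printoptions(suppress=True,precision=1)
    print(" tubes",len(Q),cv2.minAreaRect(Q[:,:2].astype(np.float32)))
    sh=(P[...,2]>225)&(P[...,2]<250)&(d>0)&(np.hypot(P[...,0]-640,P[...,1]-180)<230); print(" shelf",cv2.minAreaRect(P[sh][:,:2].astype(np.float32)),np.median(P[sh][:,2]))
E
```

```text
top 195 69.19506736428139 cradle rect ((465.83038330078125, -318.3138122558594), (66.39794921875, 80.28062438964844), 16.261735916137695) ((465.7114562988281, -318.3512268066406), (66.70418548583984, 80.25011444091797), 16.303632736206055)
 scale rect ((464.04217529296875, -313.10015869140625), (129.1854248046875, 139.15982055664062), 15.779305458068848) 24.259209177680077
 blue 70 [607.11305222 107.8428031  113.37007721] [242.75714286 169.91428571]
 tubes 1470 ((608.3760986328125, 137.8642578125), (95.7591781616211, 254.19772338867188), 65.69866943359375)
 shelf ((639.7340087890625, 204.63079833984375), (126.37144470214844, 300.01177978515625), 65.93309020996094) 234.2663681883712
scene 443 67.43490536612546 cradle rect ((466.36334228515625, -321.73126220703125), (68.9906997680664, 83.3134536743164), 15.67039966583252) ((466.0726013183594, -321.5766296386719), (69.45604705810547, 83.37692260742188), 16.442468643188477)
 scale rect ((464.5338439941406, -313.30126953125), (130.06866455078125, 139.3370819091797), 14.875551223754883) 24.246914376550365
 blue 65 [606.6 100.6 112.1] [392.3 184.3]
 tubes 1856 ((610.4606323242188, 137.62969970703125), (102.02210998535156, 255.6061248779297), 66.04280853271484)
 shelf ((639.9393920898438, 200.11917114257812), (127.5754623413086, 302.615966796875), 66.3181381225586) 234.15738881526795
```

View pics/crops.png

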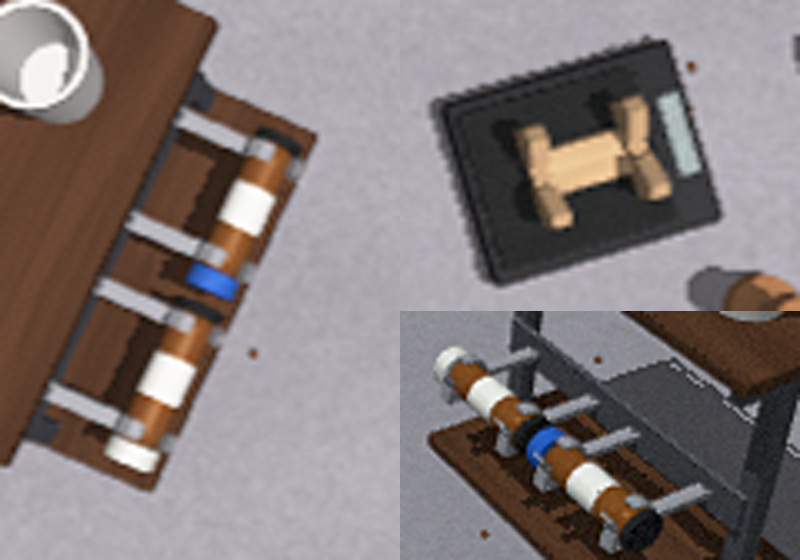

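The crops show the blue cap at the inner (rack +y) end of the upper tube, with its white label mid-tube. The cradle has two saddles along the scale's long axis. Next I'll fit the tube axis and set up the planning helper.

```bash
cat >> h.py <<'E'
X=lambda a:np.array([np.cos(a),np.sin(a),0])
def tool(yaw,th):
    "tool x=local y, tool z leaning th towards local x (heading yaw)"
    x=X(yaw);Z=np.array([0,0,1]);z=np.sin(th)*x-np.cos(th)*Z;y=np.cos(th)*x+np.sin(th)*Z
    return R.from_matrix(np.array([np.cross(y,z),y,z]).T)
def rows(p1,R1,n=None,s=None,start=None):
    if start is None:
        s=s or arm.get_state(); p0=s["position"];R0=R.from_quat(s["ee_rot"],scalar_first=True)
    else: p0,R0=start
    rv=(R0.inv()*R1).as_rotvec(); d=np.array(p1)-p0
    n=n or int(np.ceil(max(np.linalg.norm(d)/41,np.degrees(np.linalg.norm(rv))/7.1,1)))
    out=[[round(float(v),4)+0 for v in np.r_[(R0*R.from_rotvec(rv*i/n)).inv().apply(d/n)/750,rv/n/np.pi]] for i in range(n)]
    for i in range(0,n,5): print(out[i:i+5])
    return p1,R1
E
cat > fit.py <<'E'
from h import *
from scipy.optimize import least_squares
a=np.radians(66.1)
for n in("top","scene"):
    P=np.load(n+"_P.npy"); rel=P-np.array([659.5,86,99]); lx=rel@X(a); ly=rel@X(a+np.pi/2)
    m=(abs(ly)<30)&(abs(lx)<22)&(rel[...,2]>-6)&(rel[...,2]<25); Q=rel[m]
    for fz in(0,1):
        def f(v):
            e=X(a+np.pi/2+v[1]); nx=X(a+v[1]); return np.hypot(Q@nx-v[0],Q[:,2]-fz*v[2])-15
        r=least_squares(f,[0,0,0],loss="soft_l1"); print(n,m.sum(),"lx off, dang deg, dz",r.x*[1,57.3,1],np.std(r.fun))
    F=np.load(n+"_f.npy").astype(int); w=m&(F.min(-1)>140)&(F.max(-1)-F.min(-1)<40); print("label ly",ly[w].min(),ly[w].max(),w.sum())
E
python3 fit.py; python3 - <<'E'
from h import *
a=np.radians(66.1);Rg=tool(a,np.radians(40)); t=np.array([659.5,86,99])
s=arm.get_state(); up=s["position"]+[0,0,145]; R0=R.from_quat(s["ee_rot"],scalar_first=True)
st=rows(up,R0); st=rows(np.array([420,190,350]),Rg,start=st)
E
```

```text
top 242 lx off, dang deg, dz [2.81960624 0.18558251 0.        ] 1.4289337785323544
top 242 lx off, dang deg, dz [2.85482277 0.2868077  0.57696328] 1.4178256246737202
label ly -14.09377636809192 15.425128657196835 111
scene 245 lx off, dang deg, dz [ 0.70614049 -0.46518219  0.        ] 1.1478939029633062
scene 245 lx off, dang deg, dz [ 0.86442007 -0.38774323  0.56704596] 1.1123552969909443
label ly -15.991840479022398 15.735808082066487 115
[[0.0, 0.0, -0.0483, 0.0, 0.0, 0.0], [0.0, 0.0, -0.0483, 0.0, 0.0, 0.0], [0.0, 0.0, -0.0483, 0.0, 0.0, 0.0], [0.0, 0.0, -0.0483, 0.0, 0.0, 0.0]]
[[-0.0358, -0.0356, 0.0, -0.0185, -0.0004, 0.0012], [-0.036, -0.0354, -0.002, -0.0185, -0.0004, 0.0012], [-0.0361, -0.0351, -0.004, -0.0185, -0.0004, 0.0012], [-0.0362, -0.0347, -0.006, -0.0185, -0.0004, 0.0012], [-0.0364, -0.0342, -0.008, -0.0185, -0.0004, 0.0012]]
[[-0.0365, -0.0335, -0.0099, -0.0185, -0.0004, 0.0012], [-0.0367, -0.0327, -0.0118, -0.0185, -0.0004, 0.0012], [-0.0368, -0.0319, -0.0136, -0.0185, -0.0004, 0.0012], [-0.0369, -0.0309, -0.0154, -0.0185, -0.0004, 0.0012], [-0.0371, -0.0298, -0.0171, -0.0185, -0.0004, 0.0012]]
[[-0.0372, -0.0286, -0.0188, -0.0185, -0.0004, 0.0012], [-0.0373, -0.0273, -0.0203, -0.0185, -0.0004, 0.0012]]
```

Tube axis middle is about (660.2, 87.6, 99), heading 66.1°. Both cameras agree within 2 mm, and the label is centred. I'll move.

>>> carry_out(increments=[[[0,0,-0.0483,0,0,0],[0,0,-0.0483,0,0,0],[0,0,-0.0483,0,0,0],[0,0,-0.0483,0,0,0]]])

```text
time: 1.23
position: [235.4, 605.5, 351.5]
ee_rot: [-0.0, 0.184, 0.983, 0.0]
force: [0.8, -0.8, 0.3]
width: 85.3
finger_force: 0.0
```

>>> carry_out(increments=[[[-0.0358,-0.0356,0.0,-0.0185,-0.0004,0.0012],[-0.036,-0.0354,-0.002,-0.0185,-0.0004,0.0012],[-0.0361,-0.0351,-0.004,-0.0185,-0.0004,0.0012],[-0.0362,-0.0347,-0.006,-0.0185,-0.0004,0.0012],[-0.0364,-0.0342,-0.008,-0.0185,-0.0004,0.0012]]])

```text
time: 1.65
position: [312.9, 430.9, 350.2]
ee_rot: [0.031, 0.192, 0.97, 0.144]
force: [1.3, -0.5, 0.5]
width: 85.5
finger_force: 0.0
```

>>> carry_out(increments=[[[-0.0365,-0.0335,-0.0099,-0.0185,-0.0004,0.0012],[-0.0367,-0.0327,-0.0118,-0.0185,-0.0004,0.0012],[-0.0368,-0.0319,-0.0136,-0.0185,-0.0004,0.0012],[-0.0369,-0.0309,-0.0154,-0.0185,-0.0004,0.0012],[-0.0371,-0.0298,-0.0171,-0.0185,-0.0004,0.0012]]])

```text
time: 2.07
position: [383.1, 271.7, 350.3]
ee_rot: [0.056, 0.195, 0.941, 0.27]
force: [0.7, 0.4, -0.0]
width: 85.4
finger_force: 0.0
```

```bash
python3 - <<'E'
from h import *
a=np.radians(66.1);Rg=tool(a,np.radians(40)); t=np.array([660.2,87.6,99]); z=Rg.as_matrix()[:,2]
s=arm.get_state(); print(s["time"],s["position"],s["joint_positions"].round(2))
st=rows(t-z*170+[0,0,0],Rg)
E
```

```text
2.0667 [383.05760927 271.70126757 350.3177614 ] [-0.6  -0.    0.19  2.06 -0.57  0.75  1.12]
[[-0.0435, -0.0276, 0.0018, -0.0045, -0.0002, 0.0002], [-0.0436, -0.0276, 0.0015, -0.0045, -0.0002, 0.0002], [-0.0436, -0.0275, 0.0011, -0.0045, -0.0002, 0.0002], [-0.0436, -0.0275, 0.0007, -0.0045, -0.0002, 0.0002], [-0.0436, -0.0275, 0.0004, -0.0045, -0.0002, 0.0002]]
[[-0.0436, -0.0275, 0.0, -0.0045, -0.0002, 0.0002], [-0.0437, -0.0274, -0.0004, -0.0045, -0.0002, 0.0002], [-0.0437, -0.0274, -0.0007, -0.0045, -0.0002, 0.0002], [-0.0437, -0.0274, -0.0011, -0.0045, -0.0002, 0.0002], [-0.0437, -0.0273, -0.0014, -0.0045, -0.0002, 0.0002]]
```

>>> carry_out(increments=[[[-0.0435,-0.0276,0.0018,-0.0045,-0.0002,0.0002],[-0.0436,-0.0276,0.0015,-0.0045,-0.0002,0.0002],[-0.0436,-0.0275,0.0011,-0.0045,-0.0002,0.0002],[-0.0436,-0.0275,0.0007,-0.0045,-0.0002,0.0002],[-0.0436,-0.0275,0.0004,-0.0045,-0.0002,0.0002]]])

```text
time: 2.48
position: [500.1, 130.9, 289.2]
ee_rot: [0.063, 0.194, 0.931, 0.302]
force: [0.7, 1.0, 0.7]
width: 85.5
finger_force: 0.0
```

>>> carry_out(increments=[[[-0.0436,-0.0275,0.0,-0.0045,-0.0002,0.0002],[-0.0437,-0.0274,-0.0004,-0.0045,-0.0002,0.0002],[-0.0437,-0.0274,-0.0007,-0.0045,-0.0002,0.0002],[-0.0437,-0.0274,-0.0011,-0.0045,-0.0002,0.0002],[-0.0437,-0.0273,-0.0014,-0.0045,-0.0002,0.0002]]], fingers=75, force=30)

```text
time: 2.9
position: [616.9, -11.2, 228.0]
ee_rot: [0.07, 0.194, 0.92, 0.334]
force: [0.7, -0.2, -0.2]
width: 63.8
finger_force: 0.0
```

```bash
cat > g.py <<'E'
from h import *
a=np.radians(66.1);Rg=tool(a,np.radians(40)); t=np.array([660.2,87.6,99]); z=Rg.as_matrix()[:,2]
s=arm.get_state(); print(s["time"],s["position"],s["joint_positions"].round(2),s["width"])
def rel(): # grasp point relative to the tube, local x,y,z
    r=R.from_quat(s["ee_rot"],scalar_first=True); g=s["position"]-19*r.as_matrix()[:,2]-t; print("grasp local",(g@X(a)).round(1),(g@X(a+np.pi/2)).round(1),g[2].round(1),"roterr",np.degrees((r.inv()*Rg).magnitude()).round(2),"F",s["force"].round(1))
rel()
E
python3 - <<'E'
from g import *
st=rows(t-z*60,Rg); st=rows(t+z*19,Rg,start=st,n=5)
f,d=arm.grab_frame("scene"); cv2.imwrite("pics/pre.png",cv2.resize(f[110:235,330:490,::-1],(768,600),interpolation=cv2.INTER_CUBIC))
E
```

```text
2.9 [616.88950374 -11.20865227 228.00083045] [ 0.08  0.57  0.39  1.74 -1.03  1.16  2.16] 63.76522638065676
grasp local -120.1 -0.5 143.6 roterr 0.17 F [ 0.7 -0.2 -0.2]
[[0.0001, 0.0, 0.0481, -0.0002, -0.0001, 0.0002], [0.0001, -0.0001, 0.0481, -0.0002, -0.0001, 0.0002], [0.0002, -0.0001, 0.0481, -0.0002, -0.0001, 0.0002]]
[[0.0, 0.0, 0.0211, 0.0, 0.0, 0.0], [0.0, 0.0, 0.0211, 0.0, 0.0, 0.0], [0.0, 0.0, 0.0211, 0.0, 0.0, 0.0], [0.0, 0.0, 0.0211, 0.0, 0.0, 0.0], [0.0, 0.0, 0.0211, 0.0, 0.0, 0.0]]
```

View pics/pre.png

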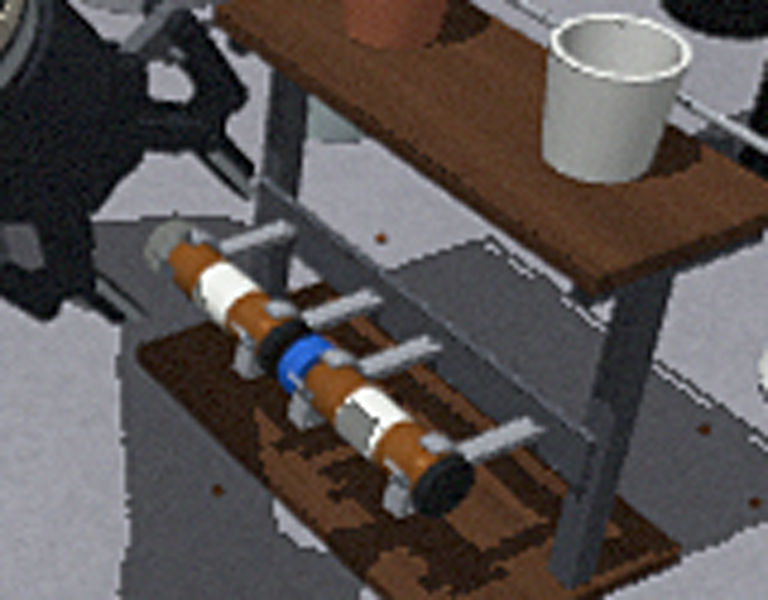

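The picture shows the open gripper at left (fingertips at crop (250,190) and (130,315)), above and in front of the rack. Both tubes are still clipped. I'll move in.

>>> carry_out(increments=[[[0.0001,0.0,0.0481,-0.0002,-0.0001,0.0002],[0.0001,-0.0001,0.0481,-0.0002,-0.0001,0.0002],[0.0002,-0.0001,0.0481,-0.0002,-0.0001,0.0002]]])

```text
time: 3.2
position: [644.4, 53.5, 144.7]
ee_rot: [0.071, 0.195, 0.919, 0.334]
force: [-0.8, 0.8, 0.0]
width: 63.6
finger_force: 0.0
```

```bash
python3 - <<'E'
from g import *
print(proj("scene",[616.9,-11.2,228]))
st=rows(t+z*19,Rg,n=5)
E
```

```text
3.2 [644.38424116  53.51915196 144.65448183] [ 0.01  0.69  0.32  1.8  -1.18  0.99  2.26] 63.566504850508046
grasp local -49.8 0.7 60.2 roterr 0.13 F [-0.8  0.8  0. ]
[375.96301387 168.69692738]
[[-0.0001, -0.0001, 0.0208, -0.0001, 0.0001, -0.0001], [-0.0001, -0.0001, 0.0208, -0.0001, 0.0001, -0.0001], [-0.0002, -0.0001, 0.0208, -0.0001, 0.0001, -0.0001], [-0.0002, -0.0001, 0.0208, -0.0001, 0.0001, -0.0001], [-0.0002, -0.0001, 0.0208, -0.0001, 0.0001, -0.0001]]
```

>>> carry_out(increments=[[[0,0,0.0208,0,0,0],[0,0,0.0208,0,0,0],[0,0,0.0208,0,0,0],[0,0,0.0208,0,0,0],[0,0,0.0208,0,0,0]]])

```text
time: 3.62
position: [664.8, 99.2, 85.7]
ee_rot: [0.072, 0.195, 0.919, 0.334]
force: [0.3, 0.2, -0.5]
width: 63.5
finger_force: 0.0
```

```bash
python3 - <<'E'
from g import *
rows(t+z*19,Rg)
f,d=arm.grab_frame("scene"); cv2.imwrite("pics/at.png",cv2.resize(f[110:235,330:490,::-1],(768,600),interpolation=cv2.INTER_CUBIC))
E
```

```text
3.6167 [664.80865978  99.19404557  85.66576238] [-0.03  0.78  0.25  1.8  -1.29  0.88  2.33] 63.50682639273592
grasp local 0.3 0.5 1.2 roterr 0.14 F [ 0.3  0.2 -0.5]
[[-0.0006, -0.0013, 0.001, -0.0004, 0.0007, 0.0]]
```

View pics/at.png

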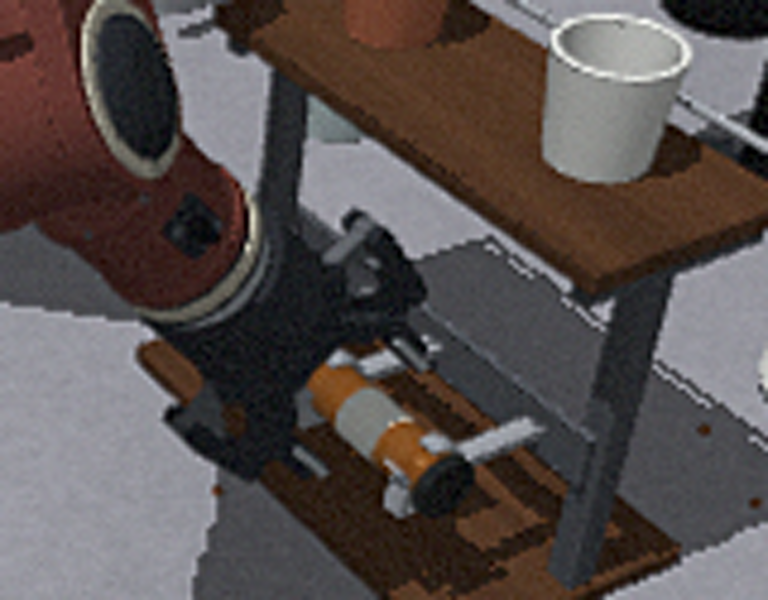

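The fingers straddle the label (pads near crop (425,350) and (310,460)), clear of clips and shelf. I'll close gently.

>>> carry_out(increments=[[[-0.0006,-0.0013,0.001,0,0,0],[0,0,0,0,0,0],[0,0,0,0,0,0],[0,0,0,0,0,0],[0,0,0,0,0,0]]], fingers=30, force=30)

```text
time: 4.08
position: [664.4, 98.3, 85.2]
ee_rot: [0.071, 0.195, 0.919, 0.334]
force: [-0.6, -0.1, 0.7]
width: 26.0
finger_force: 0.0
```

>>> carry_out(increments=[[[0,0,0,0,0,0],[0,0,0,0,0,0],[0,0,0,0,0,0],[0,0,0,0,0,0]]])

```text
time: 4.42
position: [664.3, 98.9, 84.8]
ee_rot: [0.071, 0.195, 0.919, 0.334]
force: [-0.3, -0.5, 0.9]
width: 25.7
finger_force: 0.7
```

```bash
python3 - <<'E'
from g import *
print(s["finger_force"],s["wrist_torque"])
r=R.from_quat(s["ee_rot"],scalar_first=True)
st=(s["position"],r)
x=X(a); Z=np.array([0,0,1.])
for dx,dz,n in((-12,0,6),(-12,0,6),(-10,5,5),(-12,12,5),(-15,25,5)): st=rows(st[0]+dx*x+dz*Z,r,n=n,start=st)
E
```

```text
4.4167 [664.28392719  98.9119383   84.75702028] [-0.02  0.78  0.25  1.8  -1.29  0.88  2.33] 25.710378421894195
grasp local -0.2 0.9 0.3 roterr 0.06 F [-0.3 -0.5  0.9]
0.6536249443888664 [-0.58751909  0.24366778 -0.01359755]
[[0.0, -0.002, -0.0017, 0.0, 0.0, 0.0], [0.0, -0.002, -0.0017, 0.0, 0.0, 0.0], [0.0, -0.002, -0.0017, 0.0, 0.0, 0.0], [0.0, -0.002, -0.0017, 0.0, 0.0, 0.0], [0.0, -0.002, -0.0017, 0.0, 0.0, 0.0]]
[[0.0, -0.002, -0.0017, 0.0, 0.0, 0.0]]
[[0.0, -0.002, -0.0017, 0.0, 0.0, 0.0], [0.0, -0.002, -0.0017, 0.0, 0.0, 0.0], [0.0, -0.002, -0.0017, 0.0, 0.0, 0.0], [0.0, -0.002, -0.0017, 0.0, 0.0, 0.0], [0.0, -0.002, -0.0017, 0.0, 0.0, 0.0]]
[[0.0, -0.002, -0.0017, 0.0, 0.0, 0.0]]
[[0.0, -0.0012, -0.0027, 0.0, 0.0, 0.0], [0.0, -0.0012, -0.0027, 0.0, 0.0, 0.0], [0.0, -0.0012, -0.0027, 0.0, 0.0, 0.0], [0.0, -0.0012, -0.0027, 0.0, 0.0, 0.0], [0.0, -0.0012, -0.0027, 0.0, 0.0, 0.0]]
[[0.0, -0.0004, -0.0045, 0.0, 0.0, 0.0], [0.0, -0.0004, -0.0045, 0.0, 0.0, 0.0], [0.0, -0.0004, -0.0045, 0.0, 0.0, 0.0], [0.0, -0.0004, -0.0045, 0.0, 0.0, 0.0], [0.0, -0.0004, -0.0045, 0.0, 0.0, 0.0]]
[[0.0, 0.0012, -0.0077, 0.0, 0.0, 0.0], [0.0, 0.0012, -0.0077, 0.0, 0.0, 0.0], [0.0, 0.0012, -0.0077, 0.0, 0.0, 0.0], [0.0, 0.0012, -0.0077, 0.0, 0.0, 0.0], [0.0, 0.0012, -0.0077, 0.0, 0.0, 0.0]]
```

Width 25.7 mm is below the tube's 30 mm diameter, so this isn't a proper grasp. I'll look from both cameras.

```bash
python3 - <<'E'
from g import *
o=[]
for n,(r0,c0) in(("scene",(150,370)),("top",(130,210))):
    f,d=arm.grab_frame(n); o.append(cv2.resize(f[r0:r0+80,c0:c0+55,::-1],(400,582),interpolation=cv2.INTER_CUBIC)); np.save(n+"_f2.npy",f); np.save(n+"_d2.npy",d)
    P=np.stack([(np.mgrid[:400,:640][1]-cam(n)[0][0,2])/cam(n)[0][0,0],(np.mgrid[:400,:640][0]-cam(n)[0][1,2])/cam(n)[0][1,1],np.ones((400,640))],-1)*d[...,None]@cam(n)[2].T+cam(n)[1]
    rel=P-t; lx=rel@X(a); ly=rel@X(a+np.pi/2)
    for lo,hi in((-35,-15),(15,35)):
        m=(ly>lo)&(ly<hi)&(abs(lx)<25)&(rel[...,2]>-6)&(rel[...,2]<22); 
        F=f.astype(int); m&=(F[...,0]>F[...,2]+40); Q=rel[m]
        if len(Q)>5: print(n,lo,len(Q),"max z",np.percentile(Q[:,2],95),"lx",np.percentile(lx[m],[5,50,95]))
cv2.imwrite("pics/grip.png",np.hstack(o))
E
```

```text
4.4167 [664.28392719  98.9119383   84.75702028] [-0.02  0.78  0.25  1.8  -1.29  0.88  2.33] 25.710378421894195
grasp local -0.2 0.9 0.3 roterr 0.06 F [-0.3 -0.5  0.9]
scene -35 69 max z 16.868178512436653 lx [-15.50772004  -8.75199946   3.36178061]
scene 15 68 max z 16.11753661064866 lx [-15.81910958  -9.02835905   3.0393994 ]
top -35 49 max z 18.04810534393134 lx [-13.01235144  -4.98951257  10.0629316 ]
top 15 74 max z 17.274414138308117 lx [-12.88924649  -2.74074032  11.94491714]
```

View pics/grip.png

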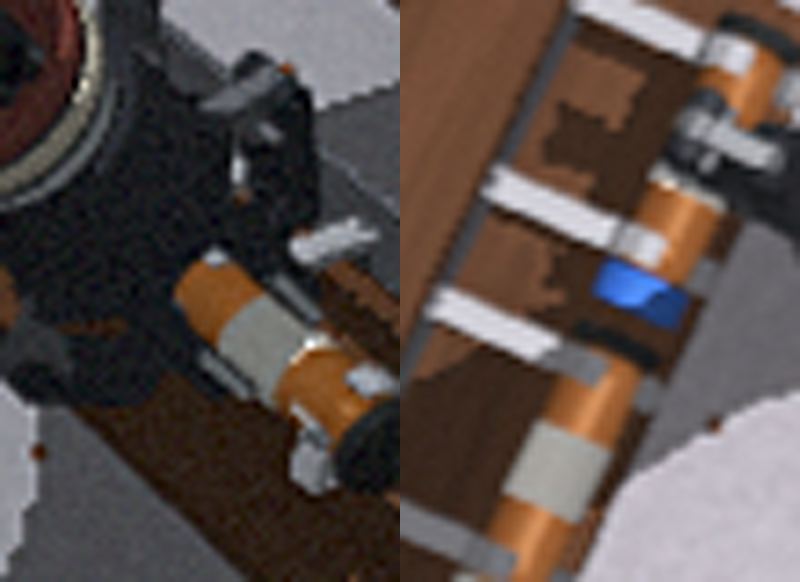

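The fingers do straddle the tube (left crop: pads at (300,295) and (225,370)), and the commanded 30% was simply reached. I'll command fully shut with low force to find contact.

>>> carry_out(increments=[[[0,0,0,0,0,0],[0,0,0,0,0,0],[0,0,0,0,0,0]]], fingers=22, force=25)

```text
time: 4.77
position: [664.3, 98.9, 84.9]
ee_rot: [0.071, 0.195, 0.919, 0.334]
force: [-0.6, -0.9, 3.7]
width: 23.2
finger_force: 21.8
```

Contact is at 23 mm with the reaction pushing the tool back out, so the pads hold a chord on the near side of the tube. I'll open, go about 9 mm deeper and regrip.

>>> carry_out(increments=[[[0,0,0,0,0,0],[0,0,0,0,0,0],[0,0,0,0,0,0]]], fingers=50)

```text
time: 5.02
position: [663.5, 99.8, 83.9]
ee_rot: [0.07, 0.195, 0.92, 0.334]
force: [-1.0, -0.8, 0.2]
width: 42.4
finger_force: 0.0
```

>>> carry_out(increments=[[[0,0,0.004,0,0,0],[0,0,0.004,0,0,0],[0,0,0.004,0,0,0],[0,0,0,0,0,0]]])

```text
time: 5.35
position: [666.0, 105.5, 76.8]
ee_rot: [0.07, 0.194, 0.919, 0.335]
force: [0.3, -0.2, -0.3]
width: 42.6
finger_force: 0.0
```

>>> carry_out(increments=[[[0,0,0,0,0,0],[0,0,0,0,0,0],[0,0,0,0,0,0],[0,0,0,0,0,0],[0,0,0,0,0,0]]], fingers=28, force=25)

```text
time: 5.77
position: [666.3, 104.4, 77.5]
ee_rot: [0.07, 0.195, 0.919, 0.334]
force: [-1.3, -0.3, -0.7]
width: 28.7
finger_force: 26.0
```

```bash
python3 - <<'E'
from g import *
rel()
print(s["finger_force"],s["wrist_torque"])
E
```

```text
5.7667 [666.26207728 104.38780903  77.45128742] [-0.02  0.79  0.23  1.8  -1.3   0.87  2.33] 28.704892362942132
grasp local 5.6 1.2 -7.0 roterr 0.09 F [-1.3 -0.3 -0.7]
grasp local 5.6 1.2 -7.0 roterr 0.09 F [-1.3 -0.3 -0.7]
25.982142090797424 [-0.73557072  0.34770758  0.0533552 ]
```

>>> carry_out(increments=[[[0,0,0,0,0,0],[0,0,0,0,0,0],[0,0,0,0,0,0]]], fingers=48)

```text
time: 6.02
position: [666.5, 104.4, 77.8]
ee_rot: [0.071, 0.195, 0.919, 0.334]
force: [0.1, -0.1, -1.1]
width: 40.8
finger_force: 0.0
```

>>> carry_out(increments=[[[0,0.0005,0.0025,0,0,0],[0,0,0.0025,0,0,0],[0,0,0,0,0,0]]])

```text
time: 6.27
position: [667.3, 107.5, 74.7]
ee_rot: [0.07, 0.195, 0.919, 0.334]
force: [-0.1, 0.2, 0.0]
width: 41.1
finger_force: 0.0
```

>>> carry_out(increments=[[[0,0,0,0,0,0],[0,0,0,0,0,0],[0,0,0,0,0,0],[0,0,0,0,0,0],[0,0,0,0,0,0]]], fingers=20, force=35)

```text
time: 6.68
position: [667.3, 106.9, 74.8]
ee_rot: [0.07, 0.195, 0.919, 0.334]
force: [0.1, 0.3, -0.9]
width: 28.9
finger_force: 35.8
```

```bash
python3 - <<'E'
from g import *
print(s["finger_force"],s["wrist_torque"])
E
```

```text
6.6833 [667.34589216 106.8639968   74.8081877 ] [-0.02  0.8   0.23  1.8  -1.31  0.86  2.33] 28.85490459219442
grasp local 8.3 1.3 -9.6 roterr 0.09 F [ 0.1  0.3 -0.9]
35.79694747924805 [-0.67047763  0.27630337 -0.03662829]
```

The width is steady near the full diameter (28.9 mm) and forces are near zero, so it's a good grip. Now roll level toward local -x.

>>> carry_out(increments=[[[0,-0.002,-0.0017,0,0,0],[0,-0.002,-0.0017,0,0,0],[0,-0.002,-0.0017,0,0,0],[0,-0.002,-0.0017,0,0,0],[0,-0.002,-0.0017,0,0,0]]])

```text
time: 7.1
position: [664.3, 101.3, 75.8]
ee_rot: [0.07, 0.193, 0.919, 0.337]
force: [6.4, 7.0, -4.3]
width: 28.7
finger_force: 35.2
```

```bash
python3 - <<'E'
from g import *
print(s["finger_force"],s["wrist_torque"])
E
```

```text
7.1 [664.31265957 101.30045809  75.8224672 ] [-0.01  0.8   0.22  1.8  -1.3   0.87  2.35] 28.680115693821847
grasp local 1.9 1.7 -8.7 roterr 0.29 F [ 6.4  7.  -4.3]
35.180577635765076 [ 0.07148095 -0.40979096 -0.25945167]
```

>>> carry_out(increments=[[[0,-0.0024,-0.0014,0,0,0],[0,-0.0024,-0.0014,0,0,0],[0,-0.002,-0.0017,0,0,0],[0,-0.002,-0.0017,0,0,0],[0,-0.002,-0.0017,0,0,0]]])

```text
time: 7.52
position: [661.2, 96.9, 77.4]
ee_rot: [0.07, 0.191, 0.918, 0.341]
force: [8.2, 12.0, -1.5]
width: 28.5
finger_force: 35.3
```

```bash
python3 - <<'E'
from g import *
print(s["finger_force"],s["wrist_torque"])
E
```

```text
7.5167 [661.19135538  96.91044854  77.41486454] [ 0.    0.79  0.22  1.81 -1.3   0.88  2.36] 28.53190138611732
grasp local -3.5 2.8 -7.2 roterr 0.81 F [ 8.2 12.  -1.5]
35.269514322280884 [ 1.13690778 -0.85622987 -0.21140818]
```

>>> carry_out(increments=[[[0,-0.0024,-0.0013,0,0,0],[0,-0.0024,-0.0013,0,0,0],[0,-0.0024,-0.0013,0,0,0],[0,-0.0024,-0.0013,0,0,0]]])

```text
time: 7.85
position: [658.9, 93.3, 78.2]
ee_rot: [0.07, 0.189, 0.917, 0.344]
force: [8.2, 14.1, 1.7]
width: 28.3
finger_force: 35.4
```

```bash
python3 - <<'E'
from g import *
print(s["finger_force"],s["wrist_torque"])
E
```

```text
7.85 [658.91255838  93.25295665  78.19505908] [ 0.01  0.79  0.22  1.81 -1.3   0.89  2.37] 28.324074328626576
grasp local -7.8 3.3 -6.5 roterr 1.27 F [ 8.2 14.1  1.7]
35.44827193021774 [ 2.21891495 -1.21806452 -0.18286107]
```

>>> carry_out(increments=[[[0,-0.002,-0.0017,0,0,0],[0,-0.002,-0.0017,0,0,0],[0,-0.002,-0.0017,0,0,0]]])

```text
time: 8.1
position: [656.6, 89.2, 79.3]
ee_rot: [0.07, 0.188, 0.917, 0.345]
force: [5.5, 14.5, 4.5]
width: 28.4
finger_force: 35.8
```

```bash
python3 - <<'E'
from g import *
r=R.from_quat(s["ee_rot"],scalar_first=True)
print(s["finger_force"],s["wrist_torque"],"rotvec deg in rack frame",np.degrees((r*Rg.inv()).as_rotvec())@np.array([X(a),X(a+np.pi/2),[0,0,1]]).T)
o=[]
for n,(r0,c0) in(("scene",(150,350)),("top",(130,200))):
    f,d=arm.grab_frame(n); o.append(cv2.resize(f[r0:r0+80,c0:c0+65,::-1],(400,492),interpolation=cv2.INTER_CUBIC))
cv2.imwrite("pics/roll.png",np.hstack(o))
E
```

```text
8.1 [656.63772596  89.17359064  79.34822672] [ 0.02  0.79  0.22  1.82 -1.3   0.89  2.38] 28.416527756796796
grasp local -12.5 3.7 -5.4 roterr 1.46 F [ 5.5 14.5  4.5]
35.75392574071884 [ 2.49696711 -1.11995924 -0.05317137] rotvec deg in rack frame [ 0.1022613  -1.27076311  0.7116111 ]
```

View pics/roll.png

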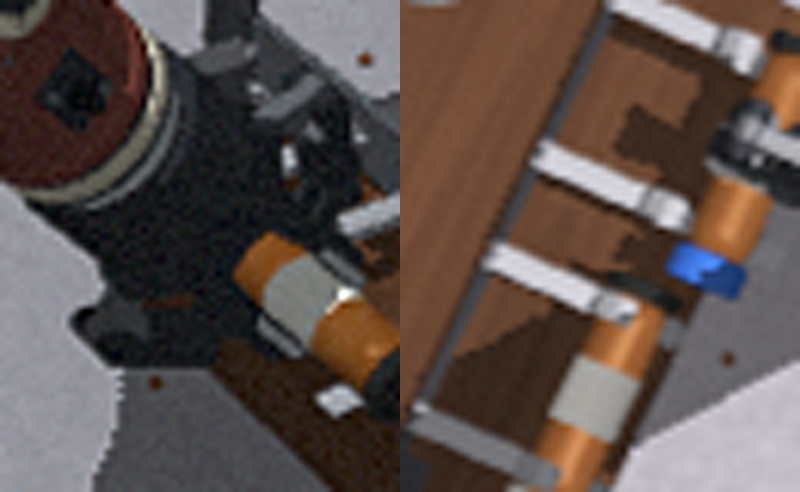

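The top crop shows the blue-cap end now out of the hooks (cap at (710,265), clip ends at (680,210)). The leaves are folded and the other tube is unmoved. Next: a bit more level, then rising.

>>> carry_out(increments=[[[0,-0.002,-0.0017,0,0,0],[0,-0.002,-0.0017,0,0,0],[0,-0.002,-0.0017,0,0,0],[0,-0.0015,-0.0024,0,0,0],[0,-0.0015,-0.0024,0,0,0]]])

```text
time: 8.62
position: [652.7, 79.0, 81.3]
ee_rot: [0.071, 0.189, 0.917, 0.345]
force: [4.0, 13.0, 7.7]
width: 28.7
finger_force: 36.1
```

```bash
python3 - <<'E'
from g import *
print(s["finger_force"],s["wrist_torque"])
E
```

```text
8.6167 [652.68953887  79.02046578  81.28032623] [ 0.04  0.79  0.23  1.82 -1.29  0.91  2.39] 28.70515466063901
grasp local -23.4 3.2 -3.4 roterr 1.41 F [ 4.  13.   7.7]
36.104744374752045 [ 2.67473154 -1.02954425  0.00462797]
```

Tube is now 31 mm out. Rising diagonally.

>>> carry_out(increments=[[[0,0.0,-0.005,0,0,0],[0,0.0,-0.005,0,0,0],[0,0.0004,-0.0067,0,0,0],[0,0.0004,-0.0067,0,0,0],[0,0.0004,-0.0067,0,0,0]]])

```text
time: 9.03
position: [644.2, 53.5, 92.5]
ee_rot: [0.071, 0.195, 0.92, 0.334]
force: [0.1, -0.9, -1.3]
width: 28.8
finger_force: 36.3
```

>>> carry_out(increments=[[[0,0.0,-0.013,0,0,0],[0,0.0,-0.02,0,0,0],[0,0.0,-0.03,0,0,0],[0,0.0,-0.04,0,0,0],[0,0,-0.04,0,0,0]]])

```text
time: 9.45
position: [614.9, -10.4, 174.6]
ee_rot: [0.069, 0.196, 0.92, 0.334]
force: [1.2, -0.8, -1.3]
width: 28.7
finger_force: 36.3
```

```bash
python3 - <<'E'
from g import *
print(s["finger_force"],s["wrist_torque"])
# refine cradle position from the free view and tube-in-hand offset
b=np.radians(16.0); c=np.array([466,-320,62.]); Rc=tool(b,0)
for n in("top","scene"):
    f,d=arm.grab_frame(n); cv2.imwrite(f"pics/h{n}.png",f[:,:,::-1]); K,p,r=cam(n)
    v,u=np.mgrid[:400,:640]; P=np.stack([(u-K[0,2])/K[0,0],(v-K[1,2])/K[1,1],np.ones_like(u)],-1)*d[...,None]@r.T+p
    F=f.astype(int); g=s["position"]
    near=(np.linalg.norm(P-g,axis=-1)<110)&(d>0)
    bl=near&(F[...,2]>100)&(F[...,2]>F[...,0]+40)
    am=near&(F[...,0]>110)&(F[...,0]>F[...,2]+70)&(P[...,2]>150)
    tx=R.from_quat(s["ee_rot"],scalar_first=True)
    for k,m in(("blue",bl),("amber",am)):
        if m.sum(): q=tx.inv().apply(P[m]-g); print(n,k,m.sum(),"in tool frame med",np.median(q,0),"5-95",np.percentile(q[:,0],[5,95]))
st=rows(c+[0,0,140-20],Rc)
E
```

```text
9.45 [614.86529387 -10.39353347 174.63207741] [ 0.12  0.63  0.33  1.8  -1.08  1.08  2.26] 28.702247204806884
grasp local -120.1 1.7 90.2 roterr 0.23 F [ 1.2 -0.8 -1.3]
36.265153884887695 [-0.80837579  0.30215464 -0.03063905]
top blue 81 in tool frame med [ 55.83821368  10.11942822 -44.65593738] 5-95 [48.71944634 62.46664947]
top amber 215 in tool frame med [ 19.3237059    7.61164548 -43.37299975] 5-95 [-44.71047035  42.47888772]
scene blue 2 in tool frame med [ 43.91277591 -13.29068582 -44.52993653] 5-95 [43.61053335 44.21501847]
scene amber 198 in tool frame med [-26.63174717   1.49896027 -53.59658663] 5-95 [-48.45145347  33.51569421]
[[0.0018, -0.0382, -0.0326, 0.0231, -0.0103, 0.0294], [-0.0029, -0.0404, -0.0297, 0.0231, -0.0103, 0.0294], [-0.0076, -0.042, -0.0265, 0.0231, -0.0103, 0.0294], [-0.0123, -0.0429, -0.0231, 0.0231, -0.0103, 0.0294], [-0.017, -0.0431, -0.0195, 0.0231, -0.0103, 0.0294]]
[[-0.0215, -0.0426, -0.0158, 0.0231, -0.0103, 0.0294], [-0.0259, -0.0414, -0.012, 0.0231, -0.0103, 0.0294], [-0.0299, -0.0395, -0.0081, 0.0231, -0.0103, 0.0294], [-0.0337, -0.037, -0.0043, 0.0231, -0.0103, 0.0294]]
```

Tube is free and held squarely: cap at 48–62 mm along tool x, tube axis about 32 mm behind the TCP. I'll carry it over to the cradle.

>>> carry_out(increments=[[[0.0018,-0.0382,-0.0326,0.0231,-0.0103,0.0294],[-0.0029,-0.0404,-0.0297,0.0231,-0.0103,0.0294],[-0.0076,-0.042,-0.0265,0.0231,-0.0103,0.0294],[-0.0123,-0.0429,-0.0231,0.0231,-0.0103,0.0294],[-0.017,-0.0431,-0.0195,0.0231,-0.0103,0.0294]]])

```text
time: 9.97
position: [531.8, -179.9, 176.2]
ee_rot: [0.029, 0.437, 0.886, 0.153]
force: [-0.6, -1.0, -1.2]
width: 28.4
finger_force: 36.2
```

>>> carry_out(increments=[[[-0.0215,-0.0426,-0.0158,0.0231,-0.0103,0.0294],[-0.0259,-0.0414,-0.012,0.0231,-0.0103,0.0294],[-0.0299,-0.0395,-0.0081,0.0231,-0.0103,0.0294],[-0.0337,-0.037,-0.0043,0.0231,-0.0103,0.0294],[0,0,0,0,0,0]]])

```text
time: 10.38
position: [465.6, -318.5, 177.3]
ee_rot: [-0.005, 0.601, 0.8, -0.003]
force: [0.4, -0.8, -0.6]
width: 28.6
finger_force: 36.3
```

```bash
cat > c.py <<'E'
from h import *
b=np.radians(16.0); c=np.array([466,-320,62.]); Rc=tool(b,0)
s=arm.get_state(); r=R.from_quat(s["ee_rot"],scalar_first=True); g=s["position"]-c
print(s["time"],s["joint_positions"].round(2),"TCP rel cradle",(g@X(b)).round(1),(g@X(b+np.pi/2)).round(1),s["position"][2].round(1),"roterr",np.degrees((r.inv()*Rc).magnitude()).round(2),"F",s["force"].round(1),s["width"].round(1),s["finger_force"].round(1))
E
python3 - <<'E'
from c import *
for n in("top","scene"):
    f,d=arm.grab_frame(n); K,p,rr=cam(n)
    v,u=np.mgrid[:400,:640]; P=np.stack([(u-K[0,2])/K[0,0],(v-K[1,2])/K[1,1],np.ones_like(u)],-1)*d[...,None]@rr.T+p
    F=f.astype(int); near=(np.linalg.norm(P-s["position"],axis=-1)<110)&(d>0)
    for k,m in(("blue",near&(F[...,2]>100)&(F[...,2]>F[...,0]+40)),("amber",near&(F[...,0]>100)&(F[...,0]>F[...,2]+60)&(P[...,2]>190))):
        if m.sum():
            q=r.inv().apply(P[m]-s["position"]); print(n,k,m.sum(),"tool med",np.median(q,0).round(1),"x 2-98",np.percentile(q[:,0],[2,98]).round(1),"y",np.percentile(q[:,1],[2,98]).round(1),"z min",np.percentile(q[:,2],3).round(1))
            if k=="amber":
                for lo,hi in((-48,-25),(25,48)):
                    w=q[(q[:,0]>lo)&(q[:,0]<hi)]; print("  end",lo,len(w),np.percentile(w,[5,50,95],axis=0).round(1)[:,1:].tolist() if len(w) else "")
    cv2.imwrite(f"pics/c{n}.png",f[:,:,::-1])
st=rows(c+[0,0,-32+25],Rc)
E
```

```text
Traceback (most recent call last):
  File "c.py", line 4, in <module>
    print(s["time"],s["joint_positions"].round(2),"TCP rel cradle",(g@X(b)).round(1),(g@X(b+np.pi/2)).round(1),s["position"][2].round(1),"roterr",np.degrees((r.inv()*Rc).magnitude()).round(2),"F",s["force"].round(1),s["width"].round(1),s["finger_force"].round(1))
                                                                                                                                                                                                                        ^^^^^^^^^^^^^^^^
AttributeError: 'float' object has no attribute 'round'
```

```bash
sed -i 's/,s\["width"\].round(1),s\["finger_force"\].round(1))/,s["width"],s["finger_force"])/' c.py
cat > look.py <<'E'
from c import *
import sys
for n in("top","scene"):
    f,d=arm.grab_frame(n); K,p,rr=cam(n)
    v,u=np.mgrid[:400,:640]; P=np.stack([(u-K[0,2])/K[0,0],(v-K[1,2])/K[1,1],np.ones_like(u)],-1)*d[...,None]@rr.T+p
    F=f.astype(int); near=(np.linalg.norm(P-s["position"],axis=-1)<110)&(d>0)
    for k,m in(("blue",near&(F[...,2]>100)&(F[...,2]>F[...,0]+40)),("amber",near&(F[...,0]>100)&(F[...,0]>F[...,2]+60)&(P[...,2]>s["position"][2]+17))):
        if m.sum():
            q=r.inv().apply(P[m]-s["position"]); print(n,k,m.sum(),"tool med",np.median(q,0).round(1),"x 2-98",np.percentile(q[:,0],[2,98]).round(1))
            if k=="amber":
                for lo,hi in((-48,-25),(25,48)):
                    w=q[(q[:,0]>lo)&(q[:,0]<hi)]; print("  end",lo,len(w),np.percentile(w,[5,50,95],axis=0).round(1)[:,1:].tolist() if len(w) else "")
    cv2.imwrite(f"pics/c{n}.png",f[:,:,::-1])
E
python3 - <<'E'
import look
from c import *
st=rows(c+[0,0,-32+25],Rc)
E
```

```text
10.3833 [ 0.02  0.67  0.91  1.72 -0.58  1.06  1.41] TCP rel cradle 0.0 1.6 177.3 roterr 0.7 F [ 0.4 -0.8 -0.6] 28.567914678894965 36.28729462623596
top blue 62 tool med [ 56.    3.3 -47.6] x 2-98 [47.1 62.8]
top amber 82 tool med [ 30.9   5.2 -45.7] x 2-98 [14.5 43.8]
  end -48 0 
  end 25 57 [[-3.0, -48.6], [4.7, -45.6], [13.3, -35.0]]
scene blue 7 tool med [ 50.5  10.7 -48. ] x 2-98 [19.  58.6]
scene amber 144 tool med [-31.9   4.  -45.2] x 2-98 [-45.  -15.2]
  end -48 99 [[-5.8, -47.3], [4.4, -45.0], [10.8, -41.4]]
  end 25 0 
[[-0.0032, -0.0011, 0.0539, -0.0006, -0.0011, 0.001], [-0.003, -0.0012, 0.054, -0.0006, -0.0011, 0.001], [-0.0028, -0.0013, 0.054, -0.0006, -0.0011, 0.001]]
```

Tube hangs level (top surface 46 mm behind the TCP at both ends) and sits over the cradle within 2 mm. I'll descend to 25 mm above seated.

>>> carry_out(increments=[[[-0.0025,-0.001,0.0405,-0.0004,-0.0008,0.0008],[-0.0024,-0.001,0.0405,-0.0004,-0.0008,0.0008],[-0.0022,-0.001,0.0405,-0.0004,-0.0008,0.0008],[-0.002,-0.001,0.0405,-0.0004,-0.0008,0.0008],[0,0,0,0,0,0]]])

```text
time: 10.9
position: [463.8, -315.3, 49.9]
ee_rot: [-0.006, 0.601, 0.799, 0.001]
force: [-1.5, 1.4, -1.3]
width: 28.3
finger_force: 36.2
```

```bash
python3 - <<'E'
import look
from c import *
o=[]
for n,(r0,c0) in(("scene",(225,180)),("top",(180,345))):
    f=cv2.imread(f"pics/c{n}.png"); o.append(cv2.resize(f[r0:r0+90,c0:c0+100],(400,360),interpolation=cv2.INTER_CUBIC))
cv2.imwrite("pics/over.png",np.hstack(o)); rows(c+[0,0,-28],Rc,n=5)
E
```

```text
10.9 [ 0.11  0.81  0.76  1.85 -0.76  0.82  1.55] TCP rel cradle -0.8 5.2 49.9 roterr 0.72 F [-1.5  1.4 -1.3] 28.251974426038466 36.21415615081787
scene blue 2 tool med [ 45.3   0.2 -49.9] x 2-98 [45.1 45.6]
scene amber 123 tool med [-35.7   1.8 -49.1] x 2-98 [-49.8 -20.5]
  end -48 94 [[-8.4, -51.3], [1.8, -49.1], [8.9, -45.8]]
  end 25 0 
[[-0.0002, -0.0001, 0.0056, 0.0, -0.0001, 0.0001], [-0.0002, -0.0001, 0.0056, 0.0, -0.0001, 0.0001], [-0.0002, -0.0001, 0.0056, 0.0, -0.0001, 0.0001], [-0.0002, -0.0001, 0.0056, 0.0, -0.0001, 0.0001], [-0.0002, -0.0001, 0.0056, 0.0, -0.0001, 0.0001]]
```

View pics/over.png

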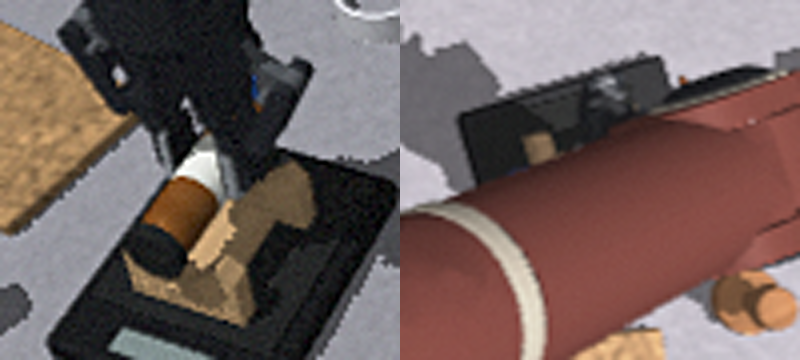

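The left crop shows the tube just above the V saddles (foot at (165,250), notch near (190,285)), about 25 mm up and lined up. The settled pose is within 1 mm laterally. I'll lower slowly.

>>> carry_out(increments=[[[-0.0002,-0.0001,0.005,0,0,0],[-0.0002,-0.0001,0.005,0,0,0],[-0.0002,-0.0001,0.005,0,0,0],[-0.0002,-0.0001,0.005,0,0,0],[0,0,0,0,0,0]]])

```text
time: 11.42
position: [466.5, -320.8, 40.3]
ee_rot: [0.0, 0.602, 0.799, -0.0]
force: [0.2, -0.0, -1.5]
width: 28.6
finger_force: 36.2
```

>>> carry_out(increments=[[[0,0,0,0,0,0],[0,0,0,0,0,0]]])

```text
time: 11.58
position: [466.5, -321.3, 40.7]
ee_rot: [0.0, 0.602, 0.799, -0.0]
force: [0.4, -0.7, -1.4]
width: 28.6
finger_force: 36.2
```

```bash
python3 c.py
```

```text
11.5833 [ 0.12  0.82  0.75  1.85 -0.78  0.79  1.57] TCP rel cradle 0.2 -1.4 40.7 roterr 0.07 F [ 0.4 -0.7 -1.4] 28.61297274865825 36.214438676834106
```

Now 2 mm steps down until the force changes.

>>> carry_out(increments=[[[0,0,0.0025,0,0,0],[0,0,0.0025,0,0,0],[0,0,0.0025,0,0,0],[0,0,0,0,0,0]]])

```text
time: 11.92
position: [466.3, -321.0, 34.4]
ee_rot: [-0.0, 0.602, 0.799, -0.0]
force: [0.7, 0.0, -1.7]
width: 28.6
finger_force: 36.2
```

>>> carry_out(increments=[[[0,0,0.0015,0,0,0],[0,0,0.0015,0,0,0],[0,0,0,0,0,0]]])

```text
time: 12.17
position: [466.3, -321.1, 32.4]
ee_rot: [0.0, 0.602, 0.799, -0.0]
force: [-0.5, 0.4, -1.2]
width: 28.3
finger_force: 36.2
```

>>> carry_out(increments=[[[0,0,0.0015,0,0,0],[0,0,0,0,0,0],[0,0,0,0,0,0]]])

```text
time: 12.42
position: [466.4, -321.2, 31.5]
ee_rot: [0.0, 0.602, 0.799, -0.0]
force: [0.1, -0.2, -0.7]
width: 28.1
finger_force: 36.2
```

>>> carry_out(increments=[[[0,0,0.0013,0,0,0],[0,0,0,0,0,0],[0,0,0,0,0,0]]])

```text
time: 12.67
position: [466.7, -321.4, 30.7]
ee_rot: [0.001, 0.602, 0.799, -0.0]
force: [0.1, -0.8, -0.2]
width: 28.8
finger_force: 36.4
```

>>> carry_out(increments=[[[0,0,0.0013,0,0,0],[0,0,0,0,0,0],[0,0,0,0,0,0]]])

```text
time: 12.92
position: [467.3, -321.4, 30.0]
ee_rot: [0.001, 0.602, 0.799, -0.0]
force: [1.0, 0.6, 2.0]
width: 28.5
finger_force: 36.8
```

Contact: force went from -1.4 to +2 N. Releasing.

>>> carry_out(increments=[[[0,0,0,0,0,0],[0,0,0,0,0,0],[0,0,0,0,0,0],[0,0,0,0,0,0]]], fingers=60)

```text
time: 13.25
position: [465.9, -321.2, 29.3]
ee_rot: [-0.0, 0.602, 0.799, -0.001]
force: [-0.2, -0.9, 0.9]
width: 51.4
finger_force: 0.0
```

>>> carry_out(increments=[[[0,0,-0.01,0,0,0],[0,0,-0.02,0,0,0],[0,0,-0.03,0,0,0],[0,0,-0.05,0,0,0],[0,0,-0.05,0,0,0]]])

```text
time: 13.67
position: [465.5, -320.6, 150.5]
ee_rot: [-0.001, 0.602, 0.799, -0.001]
force: [1.1, 0.1, 0.2]
width: 51.4
finger_force: 0.0
```

>>> carry_out(increments=[[[0,0,-0.05,0,0,0],[0,-0.05,0,0,0,0],[0,-0.05,0,0,0,0],[0,0,0,0,0,0],[0,0,0,0,0,0]]])

```text
time: 14.08
position: [391.9, -342.8, 188.3]
ee_rot: [0.001, 0.604, 0.797, -0.0]
force: [0.8, 0.2, -0.4]
width: 51.3
finger_force: 0.0
```

```bash
python3 - <<'E'
from h import *
b=np.radians(16.0); c=np.array([466,-320,62.]); o=[]
s=arm.get_state(); print(s["time"],s["position"],s["force"])
for n,(r0,c0) in(("scene",(225,180)),("top",(180,345))):
    f,d=arm.grab_frame(n); K,p,rr=cam(n)
    v,u=np.mgrid[:400,:640]; P=np.stack([(u-K[0,2])/K[0,0],(v-K[1,2])/K[1,1],np.ones_like(u)],-1)*d[...,None]@rr.T+p
    q=P-c; lx=q@X(b); ly=q@X(b+np.pi/2); F=f.astype(int)
    for lo,hi in((-50,-15),(15,50)):
        m=(ly>lo)&(ly<hi)&(abs(lx)<30)&(q[...,2]>-2)&(q[...,2]<40)&(F[...,0]>F[...,2]+70)
        if m.any(): print(n,lo,m.sum(),"top z",np.percentile(P[m][:,2],97).round(1),"lx",np.percentile(lx[m],[3,97]).round(1))
    m=(np.linalg.norm(q,axis=-1)<100)&(F[...,2]>100)&(F[...,2]>F[...,0]+40)
    if m.any(): print(n,"blue",np.percentile(ly[m],[3,97]),np.median(lx[m]))
    o.append(cv2.resize(f[r0:r0+90,c0:c0+100,::-1],(400,360),interpolation=cv2.INTER_CUBIC))
cv2.imwrite("pics/end.png",np.hstack(o))
E
```

```text
14.0833 [ 391.85858148 -342.84455212  188.29000292] [ 0.82251638  0.19369318 -0.44182316]
scene -50 148 top z 78.4 lx [-19.1  19.4]
scene 15 88 top z 78.4 lx [-25.7  21.2]
scene blue [43.8574504  57.79782675] 8.754680586302754
top -50 109 top z 81.0 lx [-24.9  26.3]
top 15 110 top z 80.1 lx [-27.2  24.8]
top blue [41.67335424 61.26987403] -0.29767299138542147
```

View pics/end.png

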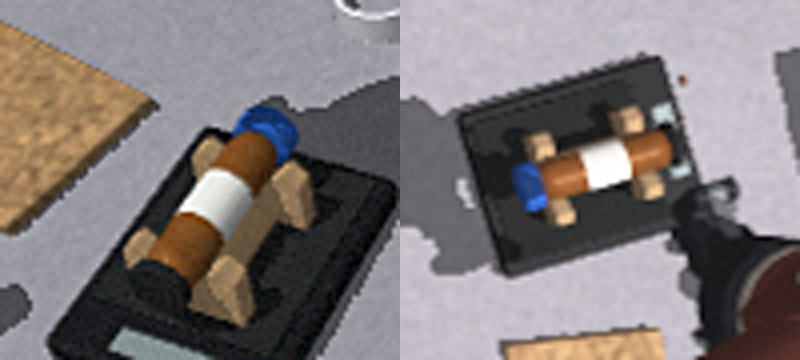

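The tube lies level in both saddles (label midway, crop (605,165); top at 78–80 mm at both ends; cap about 42–61 mm, so it is centred). The gripper is clear. Handing in.

```bash
python3 -c "
from cell import arm
print(arm.close_job())"
```

```text
the job is handed in; nothing more can be done
None
```

The blue-capped tube was rolled out over its front leaves and laid level in both cradle saddles, then released, and the job was handed in at about 14 s; the rack shelf, cups and other things on the table were not re-photographed after the release.

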